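# Square up the lid of the dry box and clip it shut all round

### The job

The lid of the clear dry box lies askew on its rim. Square it up so that it drops into the box mouth, then fold down the four white clips and press each past its click until it sits fully home, hard against the rim, so that the lid is drawn down tight and level. Press gently, for a forced clip cracks, and leave the mug, the tape roll and the jar where they are.

Things in the scene. Friction and masses are not known exactly. Their poses are not given: they have to be found in the camera images.
- box: Clear storage box with coloured rolls inside, on a black grip mat; full and heavy, it does not move. 130 mm (its x) by 180 mm (its y) over the walls, mouth 124 x 174 mm, 90 mm high to the top of the orange-red rubber seal on its rim. Origin: centre of the underside, on the bench; z up.
- box_rim (a point): Centre of the box mouth at the top of the seal, 90 mm above the bench; axes as the box. In the middle of each side of the rim a round bead, 8 mm thick and 74 mm long, sticks out, its centre 75 mm (long sides, x) or 100 mm (short sides, y) from here and 12 mm lower: the clips hook under these beads.
- lid: Blue lid, 152 x 202 x 6 mm, 0.3 to 0.5 kg. Origin: middle of the plate's underside; z up, x and y lie along the box's when squared up. Below the plate a tapered plug, 8 mm deep, fits the mouth with 1 mm play on each side (3.5 mm at its foot). It starts level but askew, turned +0.15 to +0.2 rad from the box and 2 mm or so off, the plug lying on the seal: origin 98 mm above the bench, 90 mm once dropped in.
- lid_grip (a point): Centre (half-way up) of the grip bar in the middle of the lid's top, 21 mm above the lid's origin, axes as the lid. The bar is 22 mm wide (x), 66 mm long (y), 30 mm high. About 119 mm above the bench at the start, 111 mm with the lid dropped onto its seal, 110 mm with the seal squeezed by all four clips.
- clip_near: White clip flap on one long side, the box's -x side (towards the robot when the box stands straight). Origin: middle of its hinge on the lid's edge, 77 mm from the box's middle and 92 mm above the bench once the lid is in. x runs along the flap to its free end (28 mm), y along the hinge (60 mm wide), z out of the outer face (5 mm from the hinge line). A lip 20 mm from the hinge, standing 10 mm out of the inner face, goes below the bead.
- face_near (a point): Point on the outer face of clip_near, mid-width, 12 mm from the hinge; axes as the clip. With the clip fully home against the bead it lies 82 mm from the box's middle along the box's -x, at about the bead's height (80 mm).
- fold_near (a joint): Fold angle (rad) of clip_near: 0 = level, straight out; 1.57 = straight down. All clips alike: start at -0.25 to 0.5 and swing loosely to about 1.1, where the lip meets the bead; then the outer face must be pushed inwards and downwards near its free end against the seal, the force rising to some 8 to 19 N (least if pushed partly downwards), until it gives at about 1.4.
- clip_far: White clip flap on the other long side, the box's +x side. Origin: middle of its hinge on the lid's edge, 77 mm from the box's middle and 92 mm above the bench once the lid is in. x runs along the flap to its free end (28 mm), y along the hinge (60 mm wide), z out of the outer face (5 mm from the hinge line). A lip 20 mm from the hinge, standing 10 mm out of the inner face, goes below the bead.
- face_far (a point): Point on the outer face of clip_far, mid-width, 12 mm from the hinge; axes as the clip. With the clip fully home against the bead it lies 82 mm from the box's middle along the box's +x, at about the bead's height (80 mm).
- fold_far (a joint): Fold angle of clip_far, as fold_near. All clips alike: past the click it must still be pressed on until it comes up hard on the bead, at 1.48 to 1.68 (it depends on the lid's play); there it stays by itself. Let go too early it springs back to about 1.1 or stays a few mm ajar. More than 25 N from the fingers cracks it.
- clip_left: White clip flap on one short side, the box's +y side. Origin: middle of its hinge on the lid's edge, 102 mm from the box's middle and 92 mm above the bench once the lid is in. x runs along the flap to its free end (28 mm), y along the hinge (60 mm wide), z out of the outer face (5 mm from the hinge line). A lip 20 mm from the hinge, standing 10 mm out of the inner face, goes below the bead.
- face_left (a point): Point on the outer face of clip_left, mid-width, 12 mm from the hinge; axes as the clip. With the clip fully home against the bead it lies 107 mm from the box's middle along the box's +y, at about the bead's height (80 mm).
- fold_left (a joint): Fold angle of clip_left, as fold_near. All clips alike: folded home, the outer face stands about upright, 5 mm farther out from the box's middle than the hinge, its free end about 63 mm above the bench.
- clip_right: White clip flap on the other short side, the box's -y side. Origin: middle of its hinge on the lid's edge, 102 mm from the box's middle and 92 mm above the bench once the lid is in. x runs along the flap to its free end (28 mm), y along the hinge (60 mm wide), z out of the outer face (5 mm from the hinge line). A lip 20 mm from the hinge, standing 10 mm out of the inner face, goes below the bead.
- face_right (a point): Point on the outer face of clip_right, mid-width, 12 mm from the hinge; axes as the clip. With the clip fully home against the bead it lies 107 mm from the box's middle along the box's -y, at about the bead's height (80 mm).
- fold_right (a joint): Fold angle of clip_right, as fold_near; the same clip on the fourth side.
- mug_mid (a point): White blank mug, 82 mm in diameter, 95 mm high, standing on the bench beside the box; this point half-way up its axis. To be left alone.
- tape_mid (a point): Brown ring (a roll of tape), 96 mm in diameter, 30 mm high, lying flat on the bench; this point at its centre, half-way up. To be left alone.
- jar_mid (a point): Jar with a red cap, 60 mm in diameter, 85 mm high, standing on the bench; this point half-way up its axis. To be left alone.

How it is judged:
By the outcome, as a careful person would: the job done as asked, in the order asked, and still so for the second after the job is handed in, with the robot touching nothing.
It also fails if it takes over 72 s, if anything falls off the work surface, if the arm or the gripper's body presses on something with over 40 N, if the wrist force passes 120 N, or if a joint passes its speed limit or range.

### The arm

A 6-joint arm with a two-finger parallel gripper is mounted at the origin on the work surface. World frame = base frame: x ahead of the robot, y to its left, z up, the work surface at z = 0. Lengths are in m, angles in rad, forces in N, time in s.
With the tool pointing down it reaches from about 0.4 to 0.825 m from the base axis. Payload 7 kg.
Tool frame: the origin (TCP) lies at the very end of the fingers, on their centre line; the grasp point (between the pads) lies 19 mm behind it (bot.grasp_offset is the x of the grasp point in the tool frame, in m); x points along the fingers, z is the direction in which the jaws open and shut, and the axes are right-handed (so a half turn about x gives the same grasp; the last joint's range is limited). The gripper opens to 85 mm and grips with 20 to 120 N. Pads are 22 mm wide; open, the fingers measure 114 mm over their backs; the gripper's body (76 mm by 85 mm) begins 54 mm behind the grasp point. The pads swing forward as they close: fully open they stand 13 mm farther back than shut.
Start: joints at [-0.885, 0.359, 0.012, 0, -1.224, -0.288], TCP at [0.261, -0.622, 0.231] pointing down, gripper open.
Joint ranges: [-3.07, 3.07], [-1.43, 2.12], [-1.02, 1.25], [-3.03, 1.67], [-3.05, -0], [-3.03, 3.03]. Speed limits (rad/s): [2.39, 2.39, 3.01, 3.14, 3.14, 3.14].

### API

Orientations are given as a unit quaternion [x, y, z, w].
In Python, from bench import bot gives the robot as it stands. The module is installed in compiled form; this text tells all that it offers.
- The arm moves only by the shell command python3 -m creep 'ROWS' [FORCE]. ROWS is JSON, a list that holds one entry, the list of rows, each a list of 7 numbers: the finger opening in cm, from 0 to 8.54, then the shift along the tool's x, y, z in cm, then the turn, a rotation vector about the tool's x, y, z in degrees. In form: [[[fingers, tx, ty, tz, ax, ay, az], ...]]. A call has 1 to 5 rows; each row shifts and turns the pose as measured when the row begins, along the tool's axes as they then stand; what a row does not reach is not made up. A row lasts 1/8 s, in which the tool goes at most 62.5 mm and 10.7 degrees, less where a joint would pass 70% of its speed; a pose out of reach is approached as far as the arm can. A call is refused whole if a number of a shift passes 6.25 or a number of a turn 10.7, either way. A call with a gripper value outside its range is refused whole. The fingers move at their own pace and stop on an object; FORCE is the grip in N (left out, the last holds). Time passes only in rows, so rows that do not move let the fingers close. It gives the time, the measured TCP pose, the force and the opening at its end, in the units of the state.
- bot.observe(): the state, without advancing time (a new reading comes with each control period).
- bot.camera(name): name is "scene" or "side" or "wrist"; returns a dict with "pixels" (384x512x3 uint8, red, green, blue), "z_map" (384x512 float32, m along the optical axis (not along the pixel's ray), 0 where there is no reading), "fx", "fy", "cx", "cy" (pixels), "dist" ([k1, k2, p1, p2, k3] as OpenCV has them; the pictures are not rectified), "world_from_camera" (4x4, takes a point from camera to world coordinates). Camera axes: x right, y down, z forward; pixel columns grow to the right and rows downward; lengths in m; the calibration is good to about 2 mm. A picture is of the moment at which its call begins.
- bot.sign_off(): hands the job in, once; it reports no verdict.
The state is a dict: "t": time; "joint_positions": joint angles; "qd": joint speeds; "effort": joint torques, N m; "eef_pos": TCP position; "tcp_rot": TCP orientation; "force": force on the tool from outside, world axes, zero at the start; "ft_torque": the same for the moment, N m; "gripper_width": finger opening in m.
Only numpy, scipy, OpenCV 4.12 (cv2) and the standard library are available. Lean on these libraries where they do the work, as an engineer would, in place of code of your own. Each camera call takes 0.05 s, during which the arm holds its last target. There are 200 camera calls.

## Working session

There is one attempt and no reset: what is moved stays moved. The work goes in short steps, Python scripts to look and compute and a shell command to move; the robot and the scene stay as the last step left them, time stands still between calls to the robot, and variables do not carry over. Pictures are saved under pics/ and viewed, about 8 in all and at most 12, crops included, and the job is handed in when it is done.

```bash
mkdir -p pics
cat > h.py <<'E'
import numpy as np, cv2
from bench import bot
from scipy.spatial.transform import Rotation as R
def cam(n):
    c=bot.camera(n); c['K']=np.array([[c['fx'],0,c['cx']],[0,c['fy'],c['cy']],[0,0,1.]]); c['T']=np.array(c['world_from_camera']); c['D']=np.array(c['dist'],float); return c
def cloud(c):
    h,w=c['z_map'].shape
    u,v=np.meshgrid(np.arange(w),np.arange(h))
    p=cv2.undistortPoints(np.stack([u,v],-1).reshape(-1,1,2).astype(float),c['K'],c['D']).reshape(h,w,2)
    z=c['z_map']; P=np.dstack([p[...,0]*z,p[...,1]*z,z])
    return P@c['T'][:3,:3].T+c['T'][:3,3]
def save(c,n,crop=None):
    im=c['pixels'][...,::-1]
    if crop: im=im[crop[1]:crop[3],crop[0]:crop[2]]; im=cv2.resize(im,None,fx=2,fy=2) if im.shape[1]<=400 and im.shape[0]<=300 else im
    cv2.imwrite('pics/'+n,im)
E
python3 - <<'E'
from h import *
a=cam('scene'); b=cam('side'); 
for n,c in(('scene',a),('side',b)): print(n,c['T'].round(3).tolist(),c['fx'])
im=np.hstack([a['pixels'],b['pixels']])[...,::-1]; cv2.imwrite('pics/1.png',cv2.resize(im,(800,300),interpolation=cv2.INTER_AREA))
np.savez('a.npz',p=a['pixels'],c=cloud(a),z=a['z_map']); np.savez('b.npz',p=b['pixels'],c=cloud(b),z=b['z_map'])
print(bot.observe(),bot.grasp_offset)
E
```

```text
scene [[-0.64, 0.643, -0.421, 1.025], [0.768, 0.528, -0.363, 0.364], [-0.011, -0.555, -0.831, 0.88], [0.0, 0.0, 0.0, 1.0]] 414.111916999435
side [[-0.996, -0.073, 0.051, 0.566], [-0.088, 0.708, -0.7, 0.709], [0.016, -0.702, -0.712, 0.789], [0.0, 0.0, 0.0, 1.0]] 391.4005849124513
{'t': 0.1, 'joint_positions': array([-8.84913010e-01,  3.59329420e-01,  1.11279881e-02, -3.20621047e-04,
       -1.22409228e+00, -2.88078693e-01]), 'qd': array([-0.0028874 , -0.0001843 ,  0.00415056,  0.00107811,  0.00118026,
        0.00073084]), 'effort': array([-1.26454946e-03, -5.84767199e+01,  2.94107956e+01,  6.95458174e+00,
       -3.17484817e-03, -3.87424927e-05]), 'eef_pos': array([ 0.26128369, -0.62189966,  0.23043625]), 'tcp_rot': array([-0.58844253,  0.39111984,  0.58939187,  0.39163489]), 'force': array([-0.62398199, -0.46711392, -0.05122112]), 'ft_torque': array([-0.01744449, -0.00174786, -0.03390959]), 'gripper_width': 0.08539617571335936} -0.0187
```

View pics/1.png

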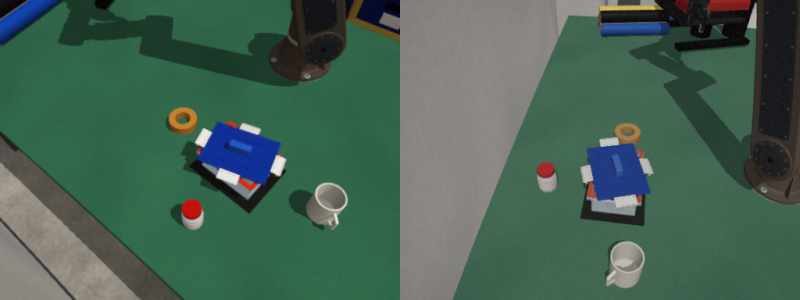

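```bash
cat > m.py <<'E'
from h import *
def rect(P):
    (c,s,a)=cv2.minAreaRect((P[:,:2]*1000).astype(np.float32)); return np.round(c,1),np.round(s,1),round(a,1),len(P)
if __name__=='__main__':
  for f in 'ab':
    d=np.load(f+'.npz'); C=d['c']; hsv=cv2.cvtColor(d['p'],cv2.COLOR_RGB2HSV); h,s,v=[hsv[...,i].astype(int) for i in range(3)]
    near=(abs(C[...,0]-.56)<.25)&(abs(C[...,1])<.3)&(d['z']>0)&(C[...,0]>.35)
    blue=(h>105)&(h<130)&(s>120)&near&(C[...,2]>.06)
    top=blue&(abs(C[...,2]-np.median(C[blue][:,2]))<.006)
    print(f,'lidz',np.median(C[blue][:,2]),rect(C[top]))
    bar=blue&(C[...,2]>.126); print('bar',rect(C[bar]),np.median(C[bar][:,2]))
    red=((h<12)|(h>172))&(s>130)&(v>90)&near
    lab,n=None,0
    k,L,st,ce=cv2.connectedComponentsWithStats(red.astype(np.uint8))
    for i in range(1,k):
      if st[i,4]>25: q=C[L==i]; print('red',st[i].tolist(),q.mean(0).round(3),np.percentile(q[:,2],[10,90]).round(3),rect(q))
    wh=(s<60)&(v>120)&near&(C[...,2]>.02)
    k,L,st,ce=cv2.connectedComponentsWithStats(wh.astype(np.uint8))
    for i in range(1,k):
      if st[i,4]>60: q=C[L==i]; print('white',st[i].tolist(),q.mean(0).round(3),np.percentile(q[:,2],[5,95]).round(3),rect(q))
    bl=(v<40)&near&(C[...,2]<.02)
    k,L,st,ce=cv2.connectedComponentsWithStats(bl.astype(np.uint8))
    for i in range(1,k):
      if st[i,4]>200: q=C[L==i]; print('black',st[i].tolist(),rect(q))
    br=(h>8)&(h<22)&(s>130)&near
    q=C[br]; print('tape',len(q),np.median(q,0).round(3),rect(q))
E
python3 m.py
python3 - <<'E'
import numpy as np,cv2
d=np.load('a.npz')['p'][130:290,220:400,::-1]; e=np.load('b.npz')['p'][160:300,215:350,::-1]
A=cv2.resize(d,None,fx=2.2,fy=2.2,interpolation=2); B=cv2.resize(e,(396,352),interpolation=2)
cv2.imwrite('pics/2.png',np.hstack([A,B]))
E
```

```text
a lidz 0.10301881284736114 (array([561.6, 106.4]), array([160.4, 207.7]), 16.1, 4581)
bar (array([562.4, 106.7]), array([22.6, 65. ]), 15.0, 272) 0.1320470748034146
red [289, 155, 16, 8, 63] [0.488 0.024 0.089] [0.087 0.091] (array([487.6,  27.4]), array([18. , 38.5]), 8.1, 63)
red [252, 188, 6, 7, 26] [0.625 0.008 0.089] [0.087 0.09 ] (array([623.5,   9.6]), array([16.2, 11.2]), 0.6, 26)
red [305, 228, 25, 16, 165] [0.628 0.185 0.087] [0.087 0.09 ] (array([611.6, 173.6]), array([62.1, 52.8]), 87.3, 165)
red [233, 255, 25, 26, 521] [0.78  0.112 0.083] [0.08  0.086] (array([768.8, 102.1]), array([78.1, 50.2]), 41.7, 521)
white [306, 157, 28, 16, 224] [0.475 0.082 0.101] [0.097 0.105] (array([474.5,  81.6]), array([31.8, 59.7]), 15.3, 224)
white [249, 164, 22, 24, 298] [ 0.593 -0.003  0.106] [0.102 0.11 ] (array([591.8,  -3.3]), array([60.5, 30.7]), 15.1, 298)
white [346, 198, 21, 27, 340] [0.532 0.218 0.101] [0.097 0.105] (array([524.6, 216.4]), array([74. , 30.3]), 15.5, 340)
white [260, 209, 72, 43, 669] [0.64  0.137 0.077] [0.023 0.104] (array([640.7, 116.1]), array([ 56.2, 187. ])
[... 1025 characters left out ...]
 1.1]), array([59.1, 32.3]), 14.1, 234)
white [306, 203, 18, 22, 226] [0.475 0.088 0.101] [0.097 0.106] (array([475.8,  86.1]), array([29.1, 61.5]), 15.2, 226)
white [231, 211, 17, 25, 268] [0.648 0.136 0.102] [0.098 0.105] (array([647.7, 135.4]), array([28.9, 61.6]), 15.4, 268)
white [176, 221, 25, 22, 349] [0.772 0.136 0.047] [0.023 0.065] (array([774.2, 129.1]), array([59. , 32.5]), 13.1, 349)
white [239, 249, 70, 23, 943] [0.555 0.211 0.07 ] [0.024 0.104] (array([563.6, 219.8]), array([151.5,  47.9]), 0.3, 943)
black [231, 236, 82, 53, 1136] (array([562.8, 166.3]), array([128.7, 188.1]), 87.5, 1136)
tape 613 [ 0.53  -0.137  0.029] (array([508.4, -95.9]), array([ 92. , 196.7]), 27.6, 613)
```

View pics/2.png

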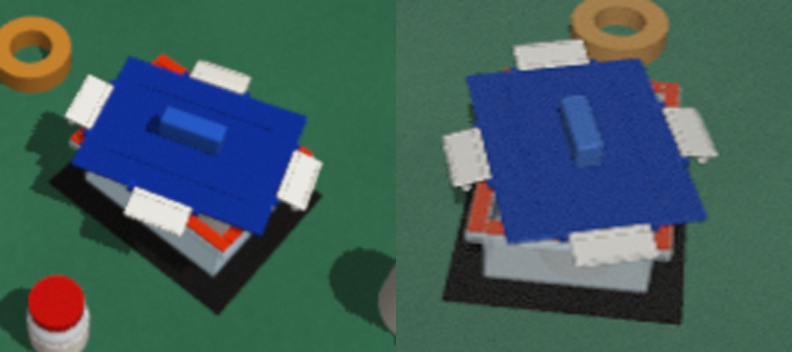

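```bash
cat > m2.py <<'E'
from m import *
for f in 'ab':
    d=np.load(f+'.npz'); C=d['c']; hsv=cv2.cvtColor(d['p'],cv2.COLOR_RGB2HSV); h,s,v=[hsv[...,i].astype(int) for i in range(3)]
    red=((h<14)|(h>170))&(s>110)&(v>70)&(d['z']>0)&(C[...,0]>.45)&(C[...,0]<.68)&(C[...,1]>-.03)&(C[...,1]<.24)&(abs(C[...,2]-.089)<.006)
    P=C[red]; print(f,rect(P))
    H=cv2.convexHull((P[:,:2]*1000).astype(np.float32)).reshape(-1,2); print(H.round(0).tolist())
E
python3 m2.py
```

```text
a (array([559.7, 106.6]), array([200.5, 152.4]), 87.6, 271)
[[639.0, 201.0], [639.0, 203.0], [621.0, 204.0], [611.0, 205.0], [492.0, 209.0], [488.0, 207.0], [487.0, 199.0], [480.0, 24.0], [480.0, 15.0], [482.0, 13.0], [484.0, 11.0], [486.0, 10.0], [493.0, 9.0], [619.0, 4.0], [630.0, 4.0], [632.0, 5.0], [638.0, 166.0], [639.0, 198.0]]
b (array([560.2, 110.4]), array([203. , 151.5]), 87.9, 231)
[[639.0, 192.0], [637.0, 206.0], [633.0, 207.0], [619.0, 210.0], [493.0, 212.0], [491.0, 211.0], [488.0, 207.0], [481.0, 17.0], [483.0, 13.0], [486.0, 12.0], [504.0, 13.0], [634.0, 153.0], [636.0, 156.0], [638.0, 161.0]]
```

```bash
cat > g.py <<'E'
# usage: g.py x y z(mm) yaw_of_tool_z(deg) [tilt deg, lean direction deg] -> total shift (cm, tool axes), rotation vector (deg, tool axes)
from h import *; import sys
def tgt(yaw,tilt=0,dirn=0):
    z=np.array([np.cos(np.radians(yaw)),np.sin(np.radians(yaw)),0]); x=np.array([0,0,-1.])
    Rm=np.column_stack([x,np.cross(z,x),z])
    if tilt: # tool x leans horizontally towards dirn by tilt
        d=np.radians(dirn); ax=np.cross(x,[np.cos(d),np.sin(d),0]); Rm=R.from_rotvec(np.radians(tilt)*ax).as_matrix()@Rm
    return Rm
def go(p,yaw,tilt=0,dirn=0):
    o=bot.observe(); Rc=R.from_quat(o['tcp_rot']); e=np.array(o['eef_pos'])*1000
    best=min((( Rc.inv()*R.from_matrix(tgt(y,tilt,dirn))).as_rotvec(degrees=True) for y in(yaw,yaw+180)),key=np.linalg.norm)
    print('t %.2f tcp'%o['t'],e.round(1),'F',o['force'].round(1),'w %.1f'%(o['gripper_width']*1e3),'j',np.array(o['joint_positions']).round(2))
    print('shift cm',(Rc.inv().apply(np.array(p)-e)/10).round(2),'turn',best.round(1)); print('tool x',Rc.as_matrix()[:,0].round(2),'y',Rc.as_matrix()[:,1].round(2),'z',Rc.as_matrix()[:,2].round(2))
if __name__=='__main__':
    a=[float(x) for x in sys.argv[1:]]; go(a[:3],*a[3:])
E
python3 g.py 561 109 230 15.1
```

```text
t 0.10 tcp [ 261.3 -621.9  230.4] F [-0.6 -0.5 -0.1] w 85.4 j [-0.88  0.36  0.01 -0.   -1.22 -0.29]
shift cm [  0.12 -55.94  55.78] turn [-82.3   0.1   0.1]
tool x [-0.  0. -1.] y [-0.92 -0.39  0.  ] z [-0.39  0.92  0.  ]
```

```bash
R='[[[8.5,0,-4.4,4.4,0,0,0],[8.5,0,-4.4,4.4,0,0,0],[8.5,0,-4.4,4.4,0,0,0],[8.5,0,-4.4,4.4,0,0,0],[8.5,0,-4.4,4.4,0,0,0]]]'
python3 -m creep '[[[8.5,0,-4.4,4.4,0,0,0],[8.5,0,-4.4,4.4,0,0,0],[8.5,0,-4.4,4.4,0,0,0],[8.5,0,-4.4,4.4,0,0,0],[8.5,0,-4.4,4.4,0,0,0]]]'
python3 -m creep '[[[8.5,0,-4.4,4.4,0,0,0],[8.5,0,-4.4,4.4,0,0,0],[8.5,0,-4.4,4.4,0,0,0],[8.5,0,-4.4,4.4,0,0,0],[8.5,0,-4.4,4.4,0,0,0]]]'
python3 g.py 561 109 230 15.1
```

```text
t: 0.72
eef_pos: [0.3783, -0.3323, 0.2269]
tcp_rot: [-0.585, 0.393, 0.59, 0.394]
force: [2.1, -0.3, 0.3]
gripper_width: 0.085
t: 1.35
eef_pos: [0.4962, -0.0427, 0.228]
tcp_rot: [-0.585, 0.393, 0.59, 0.394]
force: [1.1, -1.1, 0.9]
gripper_width: 0.0854
t 1.35 tcp [496.2 -42.7 228. ] F [ 1.1 -1.1  0.9] w 85.4 j [ 0.3   0.07 -0.37 -0.01 -1.14 -1.48]
shift cm [ -0.14 -11.77  11.56] turn [-82.7   0.4   0.2]
tool x [-0.    0.01 -1.  ] y [-0.92 -0.38  0.  ] z [-0.38  0.92  0.01]
```

```bash
python3 -m creep '[[[8.5,0,-4.3,4.2,0,0,0],[8.5,0,-4.3,4.2,0,0,0],[8.5,0,-3.2,3.2,-10.4,0,0],[8.5,0,0,0,-10.6,0,0],[8.5,0,0,0,-10.6,0,0]]]' >/dev/null
python3 -m creep '[[[8.5,0,0,0,-10.6,0,0],[8.5,0,0,0,-10.6,0,0],[8.5,0,0,0,-10.6,0,0],[8.5,0,0,0,-10.6,0,0],[8.5,0,0,0,-9,0,0]]]'
python3 g.py 561 109 230 15.1
python3 - <<'E'
from m import *
c=cam('wrist'); C=cloud(c); save(c,'3.png'); print(c['T'].round(3).tolist())
hsv=cv2.cvtColor(c['pixels'],cv2.COLOR_RGB2HSV); h,s,v=[hsv[...,i].astype(int) for i in range(3)]; z=c['z_map']>0
blue=(h>105)&(h<130)&(s>120)&z&(C[...,0]>.4)
print('lid',rect(C[blue&(abs(C[...,2]-.104)<.006)])); print('bar',rect(C[blue&(C[...,2]>.126)&(C[...,2]<.14)]))
red=((h<14)|(h>170))&(s>110)&(v>70)&z&(abs(C[...,2]-.089)<.008)
print('red',rect(C[red]))
E
```

```text
t: 2.6
eef_pos: [0.5609, 0.1201, 0.2239]
tcp_rot: [-0.696, -0.106, 0.703, -0.103]
force: [-0.3, 0.1, 0.4]
gripper_width: 0.0853
t 2.60 tcp [560.9 120.1 223.9] F [-0.3  0.1  0.4] w 85.3 j [ 0.55  0.2  -0.22 -0.01 -1.16 -0.25]
shift cm [-0.61  1.06  0.32] turn [1.9 0.6 0.3]
tool x [-0.01  0.   -1.  ] y [ 0.29 -0.96 -0.01] z [-0.96 -0.29  0.01]
[[-0.956, -0.275, -0.098, 0.585], [-0.292, 0.912, 0.289, 0.047], [0.01, 0.305, -0.952, 0.368], [0.0, 0.0, 0.0, 1.0]]
lid (array([562.4, 109.4]), array([159.6, 209.2]), 15.4, 38801)
bar (array([562.2, 108.8]), array([22. , 65.3]), 15.6, 2398)
red (array([641.7, 106.4]), array([201.4, 314.2]), 87.9, 4233)
```

View pics/3.png

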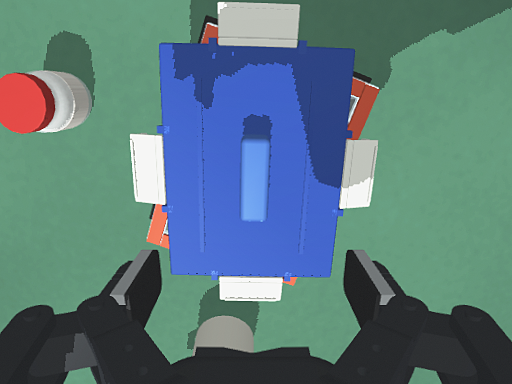

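Run:
```python
from m import *
c=cam('wrist'); C=cloud(c)
hsv=cv2.cvtColor(c['pixels'],cv2.COLOR_RGB2HSV); h,s,v=[hsv[...,i].astype(int) for i in range(3)]; z=c['z_map']>0
red=((h<14)|(h>170))&(s>110)&(v>70)&z&(abs(C[...,2]-.089)<.004)&(C[...,0]<.68)
P=C[red]; print('red',rect(P)); 
H=cv2.convexHull((P[:,:2]*1000).astype(np.float32)).reshape(-1,2); print(H.round(0).tolist())
for f in 'ab':
  d=np.load(f+'.npz'); C=d['c']; g=(d['z']>0)&(C[...,1]>.25)&(C[...,1]<.45)&(C[...,0]>.4)&(C[...,0]<.75)&(C[...,2]>.085)&(C[...,2]<.105)
  print('mug rim',rect(C[g]))
  g=(d['z']>0)&(C[...,1]>.0)&(C[...,1]<.25)&(C[...,0]>.7)&(C[...,2]>.075)&(C[...,2]<.105); print('jar',rect(C[g]))
```

```text
red (array([560.9, 109.7]), array([200.7, 151.5]), 87.7, 1737)
[[640.0, 188.0], [640.0, 206.0], [637.0, 207.0], [623.0, 208.0], [498.0, 212.0], [492.0, 212.0], [490.0, 212.0], [489.0, 209.0], [489.0, 204.0], [482.0, 30.0], [482.0, 20.0], [482.0, 13.0], [488.0, 12.0], [493.0, 12.0], [502.0, 12.0], [506.0, 11.0], [631.0, 7.0], [632.0, 8.0], [632.0, 10.0], [639.0, 168.0]]
mug rim (array([521.8, 374.9]), array([82.1, 81.9]), 74.8, 395)
jar (array([778.3, 110.5]), array([52.9, 49.9]), 40.6, 499)
mug rim (array([521.7, 380. ]), array([81.8, 82.3]), 82.0, 460)
jar (array([982.8, 113. ]), array([462.9, 226.3]), 0.0, 961)
```

```bash
python3 g.py 562.3 109.1 150 15.5
python3 -m creep '[[[8.5,2.5,1.0,0.17,1.5,0.6,0.3],[8.5,2.5,0,0,0,0,0],[8.5,1,0,0,0,0,0],[8.5,0,0,0,0,0,0]]]' 30
python3 g.py 562.3 109.1 109 15.5
```

```text
t 2.70 tcp [560.9 120.1 223.9] F [-0.3  0.4 -0.1] w 84.9 j [ 0.55  0.2  -0.22 -0.01 -1.16 -0.25]
shift cm [7.39 1.13 0.11] turn [1.3 0.6 0.3]
tool x [-0.01  0.   -1.  ] y [ 0.29 -0.96 -0.01] z [-0.96 -0.29  0.01]
t: 3.2
eef_pos: [0.5621, 0.1099, 0.1627]
tcp_rot: [0.702, 0.089, -0.701, 0.089]
force: [0.1, 0.0, 0.1]
gripper_width: 0.0849
t 3.20 tcp [562.1 109.9 162.7] F [0.1 0.  0.1] w 84.9 j [ 0.53  0.25 -0.31  0.   -1.01 -0.28]
shift cm [5.37 0.09 0.01] turn [-1.1 -0.1  0. ]
tool x [ 0.  0. -1.] y [ 0.25 -0.97 -0.  ] z [-0.97 -0.25 -0.  ]
```

```bash
python3 -m creep '[[[8.5,2.5,0.09,0,-1,0,0],[8.5,2.3,0,0,0,0,0],[8.5,0.4,0,0,0,0,0]]]' 
python3 -m creep '[[[2.2,0.1,0,0,0,0,0],[2.0,0,0,0,0,0,0],[1.5,0,0,0,0,0,0],[1.5,0,0,0,0,0,0],[1.5,0,0,0,0,0,0]]]' 40
python3 g.py 562.3 109.1 130 15.5
```

```text
t: 3.58
eef_pos: [0.5648, 0.1102, 0.1131]
tcp_rot: [0.703, 0.095, -0.698, 0.094]
force: [-0.7, 0.8, 0.3]
gripper_width: 0.0848
t: 4.2
eef_pos: [0.5664, 0.111, 0.1156]
tcp_rot: [0.705, 0.095, -0.697, 0.093]
force: [0.9, 0.9, -1.2]
gripper_width: 0.021
t 4.20 tcp [566.4 111.  115.6] F [ 0.9  0.9 -1.2] w 21.0 j [ 0.53  0.29 -0.37  0.   -0.9  -0.27]
shift cm [-1.45  0.08  0.43] turn [-0.2 -0.6  0.1]
tool x [ 0.01  0.   -1.  ] y [ 0.26 -0.96 -0.  ] z [-0.96 -0.26 -0.01]
```

```bash
python3 -m creep '[[[1.5,-0.7,0,0,0,0,0],[1.5,-0.6,0,0,0,-0.6,0],[1.5,0,0,0,0,0,0]]]' 60
cat > w.py <<'E'
from m import *
c=cam('wrist'); C=cloud(c); o=bot.observe(); z0=o['eef_pos'][2]
hsv=cv2.cvtColor(c['pixels'],cv2.COLOR_RGB2HSV); h,s,v=[hsv[...,i].astype(int) for i in range(3)]; z=c['z_map']>0
box=z&(C[...,0]>.43)&(C[...,0]<.69)&(C[...,1]>-.05)&(C[...,1]<.28)
blue=(h>105)&(h<130)&(s>120)&box&(C[...,2]>.085)
lz=np.median(C[blue][:,2]); print('lid z',lz,np.percentile(C[blue][:,2],[5,95]))
L=C[blue&(abs(C[...,2]-lz)<.008)]; print('lid',rect(L))
A=np.c_[L[:,:2]-L[:,:2].mean(0),np.ones(len(L))]; print('slope',np.linalg.lstsq(A,L[:,2],rcond=None)[0][:2].round(4))
red=((h<14)|(h>170))&(s>110)&(v>70)&box&(abs(C[...,2]-.089)<.004)
if red.sum()>30:
  P=C[red]; print('red',rect(P)); print(cv2.convexHull((P[:,:2]*1000).astype(np.float32)).reshape(-1,2).round(0).tolist())
E
python3 w.py; python3 g.py 562.3 109.1 130 15.5
```

```text
t: 4.58
eef_pos: [0.5656, 0.1108, 0.1287]
tcp_rot: [-0.7, -0.094, 0.702, -0.093]
force: [0.7, -0.1, -3.9]
gripper_width: 0.0207
lid z 0.1185583139224613 [0.11725952 0.12363374]
lid (array([567.1, 107.9]), array([161.2, 206.2]), 14.8, 69721)
slope [-0.0091  0.0003]
red (array([557.5,  29.1]), array([ 43.4, 152. ]), 86.2, 1629)
[[632.0, 13.0], [488.0, 55.0], [484.0, 56.0], [483.0, 54.0], [483.0, 52.0], [483.0, 48.0], [481.0, 27.0], [481.0, 14.0], [482.0, 13.0], [483.0, 12.0], [485.0, 12.0], [495.0, 11.0], [631.0, 7.0], [632.0, 7.0], [632.0, 9.0], [632.0, 11.0]]
t 4.62 tcp [565.3 110.7 128.3] F [-0.1 -0.3 -4.2] w 20.8 j [ 0.53  0.29 -0.34 -0.   -0.94 -0.26]
shift cm [-0.17  0.07  0.33] turn [-0.3  0.1  0.1]
tool x [-0.  0. -1.] y [ 0.26 -0.96 -0.  ] z [-0.96 -0.26  0.  ]
```

```bash
python3 -m creep '[[[1.5,-0.1,0,0.4,8.7,0,0],[1.5,0,0,0,8.7,0,0],[1.5,0,0,0,0,0,0]]]' 
python3 w.py; python3 g.py 561 110.4 128 -2.3
```

```text
t: 5.0
eef_pos: [0.5608, 0.1094, 0.1286]
tcp_rot: [-0.706, 0.016, 0.708, 0.016]
force: [-0.4, 0.4, -4.4]
gripper_width: 0.0207
lid z 0.11852944156890886 [0.11712546 0.13478236]
lid (array([561. , 106.8]), array([206.8, 160.1]), 87.2, 69711)
slope [-0.011   0.0019]
t 5.05 tcp [560.8 109.4 128.5] F [-0.2  0.3 -4.4] w 20.8 j [ 0.53  0.28 -0.35 -0.   -0.94 -0.58]
shift cm [ 0.05 -0.1  -0.02] turn [-0.2  0.2  0. ]
tool x [-0.  0. -1.] y [-0.04 -1.   -0.  ] z [-1.    0.04  0.  ]
```

```bash
python3 -m creep '[[[1.5,0.6,-0.1,0,-0.2,0.2,0],[1.5,0.6,0,0,0,0,0],[1.5,0.2,0,0,0,0,0]]]' 
python3 -m creep '[[[1.5,0.3,0,0,0,0,0],[1.5,0.2,0,0,0,0,0]]]' ;python3 g.py 561 110.4 106 -2.3
```

```text
t: 5.42
eef_pos: [0.5606, 0.1105, 0.1132]
tcp_rot: [-0.707, 0.012, 0.707, 0.012]
force: [0.7, 0.1, -3.6]
gripper_width: 0.0208
t: 5.68
eef_pos: [0.5606, 0.1104, 0.1077]
tcp_rot: [-0.707, 0.012, 0.707, 0.012]
force: [-3.0, -0.4, -0.3]
gripper_width: 0.0207
t 5.67 tcp [560.6 110.4 107.7] F [-3.  -0.4 -0.3] w 20.7 j [ 0.54  0.3  -0.38 -0.   -0.89 -0.57]
shift cm [ 0.17  0.   -0.04] turn [ 0.4  0.1 -0. ]
tool x [-0. -0. -1.] y [-0.03 -1.    0.  ] z [-1.    0.03  0.  ]
```

```bash
python3 -m creep '[[[1.5,0.2,0,0,0,0,0],[1.5,0.1,0,0,0,0,0]]]' 
python3 -m creep '[[[8.5,0,0,0,0,0,0],[8.5,0,0,0,0,0,0],[8.5,-2,0,0,0,0,0],[8.5,-3,0,0,0,0,0],[8.5,-4,0,0,0,0,0]]]'
python3 - <<'E'
from h import *
import runpy
c=cam('scene'); d=cam('side'); e=cam('wrist')
A=cv2.resize(c['pixels'][130:290,220:400],(360,320)); B=cv2.resize(d['pixels'][160:300,215:350],(360,320))
cv2.imwrite('pics/4.png',np.hstack([A,B])[...,::-1])
E
python3 w.py
```

```text
t: 5.92
eef_pos: [0.5609, 0.1104, 0.1075]
tcp_rot: [0.707, -0.012, -0.707, -0.011]
force: [-3.9, -1.0, 3.4]
gripper_width: 0.0205
t: 6.55
eef_pos: [0.5608, 0.1102, 0.1978]
tcp_rot: [-0.706, 0.012, 0.708, 0.011]
force: [0.4, 0.4, 0.8]
gripper_width: 0.0849
lid z 0.09752152174730343 [0.09634911 0.12586729]
lid (array([561.4, 109.6]), array([209.7, 159.9]), 88.0, 41972)
slope [-0.0007  0.0011]
```

View pics/4.png

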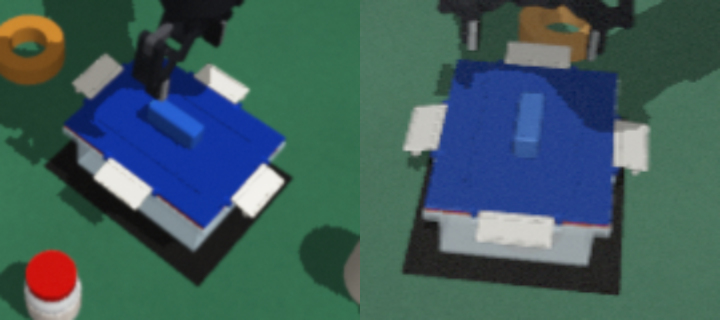

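```bash
python3 -m creep '[[[0,-0.5,-4,0,0,0,0],[0,0,-4,0,0,0,0],[0,0,-4,0,0,0,0],[0,0,-1.5,0,0,0,0]]]' 25; python3 g.py 566 239.5 135 -2.2 25 -92.2
```

```text
t: 7.25
eef_pos: [0.5648, 0.2471, 0.1993]
tcp_rot: [-0.706, 0.013, 0.708, 0.011]
force: [-0.2, -1.0, -1.1]
gripper_width: 0.0118
t 7.25 tcp [564.8 247.1 199.3] F [-0.2 -1.  -1.1] w 11.8 j [ 0.73  0.29 -0.17  0.   -1.12 -0.76]
shift cm [ 6.43  0.74 -0.17] turn [ 0.2  0.1 24.8]
tool x [-0. -0. -1.] y [-0.04 -1.    0.  ] z [-1.    0.04  0.  ]
```

```bash
python3 -m creep '[[[0,2,0.7,-0.2,0,0,8.3],[0,2,0,0,0,0,8.3],[0,0,0,0,0,0,8.3],[0,0,0,0,0,0,0]]]'; python3 g.py 566 239.5 120 -2.2 25 -92.2
```

```text
t: 7.75
eef_pos: [0.5661, 0.2356, 0.1559]
tcp_rot: [-0.685, 0.171, 0.693, -0.147]
force: [-0.3, -0.6, 0.4]
gripper_width: 0.0
t 7.75 tcp [566.1 235.6 155.9] F [-0.3 -0.6  0.4] w 0.0 j [ 0.88  0.47 -0.19  0.28 -1.29 -1.04]
shift cm [ 3.06 -1.93  0.01] turn [ 0.3  0.1 -1. ]
tool x [-0.02 -0.44 -0.9 ] y [-0.03 -0.9   0.44] z [-1.    0.04  0.  ]
```

```bash
python3 -m creep '[[[0,1.5,-0.95,0,0,0,0],[0,1.5,-0.95,0,0,0,0],[0,1.2,-0.6,0,0,0,0],[0,1.2,-0.6,0,0,0,0],[0,0.9,-0.45,0,0,0,0]]]'; python3 g.py 566 236 72 -2.2 25 -92.2
```

```text
t: 8.38
eef_pos: [0.566, 0.2382, 0.0793]
tcp_rot: [-0.685, 0.17, 0.694, -0.145]
force: [0.1, -0.0, 0.8]
gripper_width: -0.0
t 8.38 tcp [566.  238.2  79.3] F [ 0.1 -0.   0.8] w -0.0 j [ 0.87  0.55 -0.26  0.29 -1.15 -1.08]
shift cm [ 0.75 -0.12 -0.01] turn [ 0.1  0.2 -0.8]
tool x [-0.02 -0.43 -0.9 ] y [-0.03 -0.9   0.43] z [-1.    0.04  0.  ]
```

```bash
python3 -m creep '[[[0,0.8,-0.15,0,0,0,0],[0,0,0,0,0,0,0]]]'
python3 -m creep '[[[0,0.18,0.14,0,0,0,0],[0,0,0,0,0,0,0]]]' 
python3 -m creep '[[[0,0.18,0.14,0,0,0,0],[0,0.18,0.14,0,0,0,0]]]'
python3 - <<'E'
from h import *
c=cam('scene'); d=cam('side')
A=cv2.resize(c['pixels'][150:280,260:400],(400,370)); B=cv2.resize(d['pixels'][200:330,215:355],(400,370))
cv2.imwrite('pics/5.png',np.hstack([A,B])[...,::-1])
E
```

```text
t: 8.62
eef_pos: [0.5658, 0.2356, 0.0705]
tcp_rot: [-0.684, 0.171, 0.694, -0.145]
force: [-1.2, -1.1, -0.3]
gripper_width: 0.0
t: 8.88
eef_pos: [0.566, 0.2338, 0.07]
tcp_rot: [-0.685, 0.17, 0.694, -0.145]
force: [0.4, -0.9, -0.3]
gripper_width: -0.0001
t: 9.12
eef_pos: [0.5662, 0.2302, 0.0684]
tcp_rot: [-0.685, 0.17, 0.693, -0.144]
force: [0.5, 1.6, 0.2]
gripper_width: -0.0
```

View pics/5.png

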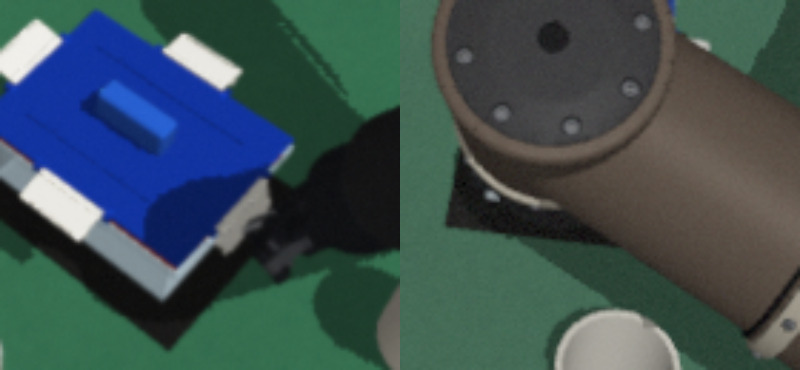

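```bash
python3 -m creep '[[[0,0.2,0.15,0,0,0,0],[0,0.2,0.15,0,0,0,0]]]' 
python3 -m creep '[[[0,0.2,0.15,0,0,0,0],[0,0.2,0.15,0,0,0,0]]]'; python3 -m creep '[[[0,0.2,0.15,0,0,0,0]]]'
```

```text
t: 9.48
eef_pos: [0.5664, 0.2283, 0.0665]
tcp_rot: [-0.686, 0.168, 0.693, -0.143]
force: [-4.3, 7.9, 4.2]
gripper_width: 0.0001
t: 9.72
eef_pos: [0.5671, 0.2275, 0.0655]
tcp_rot: [-0.688, 0.166, 0.692, -0.142]
force: [-3.4, 8.1, 5.0]
gripper_width: 0.0002
t: 9.85
eef_pos: [0.5675, 0.2273, 0.0651]
tcp_rot: [-0.689, 0.164, 0.691, -0.141]
force: [-3.3, 8.1, 5.1]
gripper_width: 0.0001
```

```bash
python3 -m creep '[[[0,0.28,0.22,0.05,0,0,0]]]'
python3 -m creep '[[[0,0.32,0.26,0.1,0,0,0]]]'; python3 g.py 566 225 65 -2.2 25 -92.2
```

```text
t: 9.98
eef_pos: [0.5676, 0.2263, 0.0643]
tcp_rot: [-0.69, 0.163, 0.691, -0.14]
force: [-3.7, 7.1, 4.6]
gripper_width: -0.0
t: 10.1
eef_pos: [0.5675, 0.2245, 0.0633]
tcp_rot: [0.692, -0.161, -0.69, 0.14]
force: [-0.0, 5.0, 3.2]
gripper_width: -0.0002
t 10.10 tcp [567.5 224.5  63.3] F [-0.   5.   3.2] w -0.2 j [ 0.86  0.54 -0.31  0.31 -1.07 -1.09]
shift cm [-0.17  0.03  0.15] turn [ 0.3 -0.7  0.4]
tool x [-0.   -0.42 -0.91] y [-0.03 -0.91  0.42] z [-1.    0.03 -0.01]
```

```bash
python3 -m creep '[[[0,0.1,0.25,0.05,0,0,0]]]'
python3 -m creep '[[[0,0.1,0.25,0,0,0,0]]]'
python3 -m creep '[[[0,0.1,0.25,0,0,0,0]]]'
python3 -m creep '[[[0,0.1,0.3,0,0,0,0]]]';  python3 g.py 566 225 65 -2.2 25 -92.2
```

```text
t: 10.22
eef_pos: [0.5675, 0.2232, 0.0634]
tcp_rot: [0.692, -0.16, -0.69, 0.139]
force: [-1.8, 8.5, -2.6]
gripper_width: -0.0002
t: 10.35
eef_pos: [0.5677, 0.223, 0.0634]
tcp_rot: [0.693, -0.159, -0.689, 0.138]
force: [-6.0, 13.7, 0.9]
gripper_width: 0.0001
t: 10.48
eef_pos: [0.5677, 0.223, 0.0633]
tcp_rot: [0.694, -0.157, -0.689, 0.136]
force: [-8.1, 13.3, 2.3]
gripper_width: 0.0002
t: 10.6
eef_pos: [0.5678, 0.223, 0.0634]
tcp_rot: [0.695, -0.155, -0.689, 0.135]
force: [-7.9, 14.9, 0.6]
gripper_width: 0.0002
t 10.60 tcp [567.8 223.   63.4] F [-7.9 14.9  0.6] w 0.2 j [ 0.85  0.53 -0.32  0.31 -1.05 -1.08]
shift cm [-0.22 -0.11  0.18] turn [ 0.3 -1.1  1.4]
tool x [ 0.   -0.4  -0.92] y [-0.03 -0.92  0.4 ] z [-1.    0.03 -0.01]
```

```bash
python3 -m creep '[[[0,0.15,0.37,0.1,0,0,0]]]'
python3 -m creep '[[[0,0,-1,0,0,0,0],[0,-1,-2.5,0,0,0,0],[0,-4.5,0,0,0,0,0],[0,-4.5,0,0,0,0,0]]]'
python3 - <<'E'
from h import *
c=cam('scene'); d=cam('wrist')
A=cv2.resize(c['pixels'][150:280,240:400],(455,370)); B=cv2.resize(d['pixels'],(340,255)); B=cv2.copyMakeBorder(B,0,115,0,0,0)
cv2.imwrite('pics/6.png',np.hstack([A,B])[...,::-1])
C=cloud(d); w=(d['pixels'].min(2)>140)&(d['z_map']>0)&(abs(C[...,0]-.565)<.05)&(C[...,1]<.25)&(C[...,1]>.2)
P=C[w]; print(len(P)); 
for z in range(55,100,5):
    q=P[abs(P[:,2]*1000-z)<2.5]; print(z,len(q),(np.percentile(q[:,1],[5,50,95])*1000).round(1) if len(q)>5 else '')
E
python3 g.py 556 -20 150 -2.2 25 87.8
```

```text
t: 10.72
eef_pos: [0.5676, 0.223, 0.0635]
tcp_rot: [0.697, -0.152, -0.688, 0.133]
force: [-3.5, 15.5, -0.8]
gripper_width: 0.0
t: 11.22
eef_pos: [0.5653, 0.2919, 0.1389]
tcp_rot: [0.693, -0.156, -0.69, 0.136]
force: [0.4, 0.6, 0.1]
gripper_width: -0.0
2067
55 0 
60 0 
65 91 [214.8 216.5 217.6]
70 191 [215.2 216.3 217.6]
75 144 [209.5 215.6 217.1]
80 244 [209.7 215.7 217.3]
85 290 [208.4 215.5 217.5]
90 171 [211.1 216.6 217.8]
95 812 [211.1 214.2 217.3]
t 11.32 tcp [567.4 295.  142.4] F [-1.2  0.7 -0.9] w 0.1 j [ 0.93  0.51 -0.13  0.26 -1.27 -1.07]
shift cm [11.88 29.2   0.35] turn [  0.8  -0.9 -48.5]
tool x [ 0.   -0.4  -0.92] y [-0.03 -0.92  0.4 ] z [-1.    0.02 -0.02]
```

View pics/6.png

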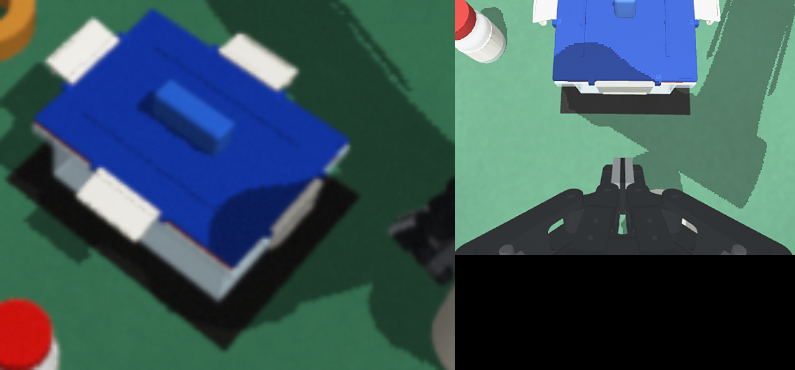

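```bash
python3 -m creep '[[[0,-2,0,0,0.3,-0.3,-7.9],[0,-2,0,0,0.3,-0.3,-7.9],[0,-1.5,2,0,0.2,-0.3,-7.9],[0,0,6,0.1,0,0,0],[0,0,6,0.1,0,0,0]]]'
python3 -m creep '[[[0,0,6,0.1,0,0,0],[0,0,6,0.1,0,0,0],[0,0,6,0.1,0,0,0],[0,0,2,0.2,0,0,0],[0,0,0,0,0,0,0]]]'
python3 g.py 556 -17 135 -2.2 25 87.8
```

```text
t: 11.95
eef_pos: [0.558, 0.1688, 0.194]
tcp_rot: [-0.706, 0.011, 0.708, 0.016]
force: [1.4, -0.6, -0.3]
gripper_width: -0.0002
t: 12.58
eef_pos: [0.5394, -0.0436, 0.19]
tcp_rot: [-0.703, 0.015, 0.71, 0.018]
force: [0.1, 0.7, 0.4]
gripper_width: 0.0002
t 12.57 tcp [539.4 -43.6 190. ] F [0.1 0.7 0.4] w 0.2 j [ 0.28  0.18 -0.33 -0.01 -1.07 -0.32]
shift cm [ 5.49 -2.71 -1.59] turn [ -0.6   0.5 -24.8]
tool x [-0.01  0.   -1.  ] y [-0.05 -1.   -0.  ] z [-1.    0.05  0.01]
```

```bash
python3 -m creep '[[[0,1,-1.4,-0.8,-0.2,0.2,-8.3],[0,1,-0.7,-0.7,-0.2,0.2,-8.3],[0,1.2,0,0,-0.2,0.1,-8.3],[0,0,0,0,0,0,0]]]'
python3 g.py 556 -17 125 -2.2 25 87.8
```

```text
t: 13.08
eef_pos: [0.5552, -0.0147, 0.1574]
tcp_rot: [0.691, 0.146, -0.687, -0.17]
force: [0.6, 0.1, 0.1]
gripper_width: 0.0001
t 13.07 tcp [555.2 -14.7 157.4] F [0.6 0.1 0.1] w 0.1 j [-0.02  0.29 -0.15 -0.49 -1.17  0.19]
shift cm [ 2.82  1.61 -0.09] turn [0.1 0.2 0.8]
tool x [ 0.01  0.44 -0.9 ] y [-0.03 -0.9  -0.44] z [-1.    0.03  0.  ]
```

```bash
python3 -m creep '[[[0,2.8,1.6,-0.1,0,0,0],[0,1.2,0.6,0,0,0,0],[0,1.2,0.6,0,0,0,0],[0,1.2,0.55,0,0,0,0],[0,0.6,0.3,0,0,0,0]]]'
python3 g.py 556 -14 70 -2.2 25 87.8
```

```text
t: 13.7
eef_pos: [0.5573, -0.0154, 0.0779]
tcp_rot: [0.692, 0.145, -0.687, -0.166]
force: [1.3, -0.4, 0.6]
gripper_width: -0.0002
t 13.70 tcp [557.3 -15.4  77.9] F [ 1.3 -0.4  0.6] w -0.2 j [-0.02  0.39 -0.21 -0.53 -1.03  0.28]
shift cm [0.78 0.21 0.13] turn [0.4 0.2 0.5]
tool x [ 0.01  0.43 -0.9 ] y [-0.03 -0.9  -0.43] z [-1.    0.03  0.  ]
```

```bash
python3 -m creep '[[[0,0.75,0.2,0.1,0,0,0.5],[0,0.2,-0.15,0,0,0,0],[0,0.2,-0.15,0,0,0,0]]]'
python3 -m creep '[[[0,0.2,-0.15,0,0,0,0]]]'
python3 -m creep '[[[0,0.22,-0.17,0,0,0,0]]]'
python3 -m creep '[[[0,0.24,-0.18,0,0,0,0]]]'
python3 g.py 556 -4 64 -2.2 25 87.8
```

```text
t: 14.08
eef_pos: [0.5566, -0.0121, 0.0677]
tcp_rot: [0.693, 0.141, -0.688, -0.161]
force: [-2.7, -7.4, 4.7]
gripper_width: -0.0002
t: 14.2
eef_pos: [0.5566, -0.0115, 0.0671]
tcp_rot: [0.693, 0.14, -0.688, -0.16]
force: [-1.7, -8.2, 6.7]
gripper_width: -0.0001
t: 14.32
eef_pos: [0.5567, -0.011, 0.0666]
tcp_rot: [0.694, 0.14, -0.688, -0.159]
force: [-2.8, -9.1, 6.6]
gripper_width: 0.0001
t: 14.45
eef_pos: [0.5567, -0.0102, 0.066]
tcp_rot: [0.694, 0.139, -0.688, -0.158]
force: [-3.1, -8.0, 6.7]
gripper_width: -0.0002
t 14.45 tcp [556.7 -10.2  66. ] F [-3.1 -8.   6.7] w -0.2 j [ 0.01  0.39 -0.23 -0.51 -0.99  0.26]
shift cm [ 0.44 -0.48  0.09] turn [ 0.7  0.1 -0.8]
tool x [ 0.01  0.41 -0.91] y [-0.02 -0.91 -0.41] z [-1.    0.03 -0.  ]
```

```bash
python3 -m creep '[[[0,0.26,-0.22,0.05,0.3,0,-0.4]]]'
python3 -m creep '[[[0,0.28,-0.26,0.05,0.3,0,-0.4]]]'
python3 -m creep '[[[0,0.28,-0.28,0.05,0,0,0]]]'
python3 g.py 556 -4 64 -2.2 25 87.8
```

```text
t: 14.58
eef_pos: [0.5567, -0.0089, 0.0654]
tcp_rot: [0.694, 0.139, -0.688, -0.161]
force: [0.1, -8.0, 3.8]
gripper_width: -0.0002
t: 14.7
eef_pos: [0.5566, -0.0066, 0.0647]
tcp_rot: [0.694, 0.139, -0.687, -0.164]
force: [-0.5, -8.0, 5.2]
gripper_width: 0.0001
t: 14.82
eef_pos: [0.5569, -0.0061, 0.0645]
tcp_rot: [0.695, 0.138, -0.687, -0.162]
force: [-6.0, -22.3, 14.0]
gripper_width: 0.0
t 14.82 tcp [556.9  -6.1  64.5] F [ -6.  -22.3  14. ] w 0.0 j [ 0.01  0.39 -0.24 -0.52 -0.98  0.26]
shift cm [ 0.14 -0.17  0.1 ] turn [ 0.3 -0.1 -0.5]
tool x [ 0.02  0.41 -0.91] y [-0.03 -0.91 -0.42] z [-1.    0.04 -0.  ]
```

```bash
python3 -m creep '[[[0,0,1,0,0,0,0],[0,-1,2.5,0,0,0,0],[0,-4.5,0,0,0,0,0],[0,-4.5,0,0,0,0,0]]]'
cat > cl.py <<'E'
from m import *
d=cam('wrist'); C=cloud(d); px=d['pixels'].astype(int)
w=(px.min(2)>110)&(px.max(2)-px.min(2)<45)&(d['z_map']>0)
c0=np.array([561.2,109.6])/1000; a=np.radians(-2.2); X=np.array([np.cos(a),np.sin(a)]); Y=np.array([-X[1],X[0]])
u=(C[...,:2]-c0)@X*1000; v=(C[...,:2]-c0)@Y*1000; z=C[...,2]*1000
for n,r,t,o in(('near',-u,v,77),('far',u,v,77),('left',v,u,102),('right',-v,u,102)):
    m=w&(abs(t)<27)&(r>o-2)&(r<o+32)&(z>50)&(z<115)
    if m.sum()<40: print(n,'few',m.sum()); continue
    print(n,m.sum(),'t',np.percentile(t[m],[2,98]).round(1),[(k,np.round(np.median(r[m&(abs(z-k)<2.5)]),1)) for k in range(60,110,5) if (m&(abs(z-k)<2.5)).sum()>8])
E
python3 cl.py
python3 - <<'E'
from h import *
c=cam('scene'); d=cam('wrist'); s=cam('side')
A=cv2.resize(c['pixels'][140:280,240:400],(420,370)); B=cv2.resize(d['pixels'],(380,285)); B=cv2.copyMakeBorder(B,0,85,0,0,0)
cv2.imwrite('pics/7.png',np.hstack([A,B])[...,::-1])
E
python3 g.py 556 -20 150 -2.2 25 87.8
```

```text
t: 15.32
eef_pos: [0.5519, -0.08, 0.1399]
tcp_rot: [0.693, 0.139, -0.689, -0.163]
force: [0.7, 0.5, -0.3]
gripper_width: 0.0002
near 53 t [-0.8 20.6] [(95, np.float64(100.3))]
far 67 t [ 2.5 25.7] [(90, np.float64(100.5)), (95, np.float64(95.5))]
left few 0
right 422 t [-26.6  26.7] [(65, np.float64(108.9)), (70, np.float64(108.0)), (75, np.float64(107.5)), (80, np.float64(107.5)), (85, np.float64(107.3)), (90, np.float64(107.3)), (95, np.float64(106.2))]
t 15.53 tcp [552.6 -79.6 139.9] F [-0.9  0.4 -0.4] w 0.4 j [-0.11  0.33 -0.14 -0.47 -1.18  0.28]
shift cm [ 1.57 -5.84 -0.14] turn [ 0.2  0.  -0.4]
tool x [ 0.02  0.42 -0.91] y [-0.03 -0.91 -0.42] z [-1.    0.03 -0.  ]
```

View pics/7.png

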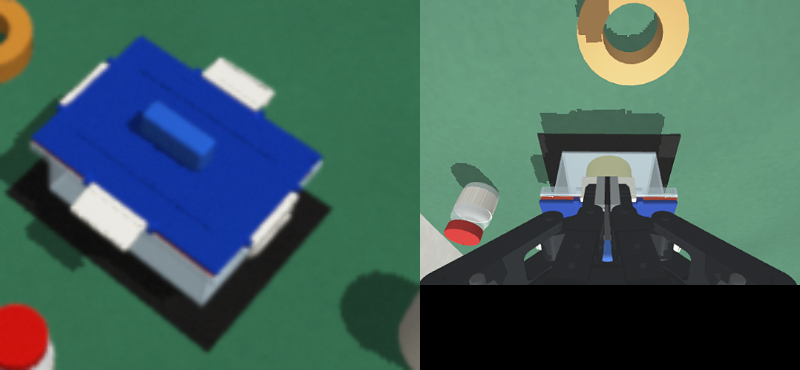

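```bash
python3 -m creep '[[[0,-2.5,0,0,0,0,8.2],[0,-2.5,-1,0,0,0,8.2],[0,-2,-3,1.5,0,0,8.2],[0,0,-5,2.5,0,0,0],[0,0,-5,2.5,0,0,0]]]'
python3 g.py 459 113.5 190 267.8 0 0
```

```text
t: 16.15
eef_pos: [0.4896, 0.0442, 0.2072]
tcp_rot: [-0.704, 0.018, 0.71, 0.01]
force: [0.8, 1.0, 1.2]
gripper_width: 0.0001
t 16.15 tcp [489.6  44.2 207.2] F [0.8 1.  1.2] w 0.1 j [ 0.5   0.08 -0.41  0.01 -1.09 -0.54]
shift cm [ 1.66 -6.82  3.31] turn [90.  -0.2 -0.9]
tool x [-0.01 -0.01 -1.  ] y [-0.04 -1.    0.01] z [-1.    0.04  0.01]
```

```bash
python3 -m creep '[[[0,0.5,-6.1,3,0,0,0],[0,0,-0.7,0.3,-10.5,0,0],[0,0,0,0,-10.5,0,0],[0,0,0,0,-10.5,0,0],[0,0,0,0,-10.5,0,0]]]'
python3 -m creep '[[[0,0,0,0,-10.5,0,0],[0,0,0,0,-10.5,0,0],[0,0,0,0,-10.5,0,0],[0,0,0,0,-10.5,0,0],[0,0,0,0,-6,0,0]]]'
python3 g.py 459 113.5 150 267.8 25 -2.2
```

```text
t: 16.77
eef_pos: [0.4551, 0.1134, 0.1963]
tcp_rot: [-0.655, -0.245, 0.67, -0.249]
force: [-0.4, -0.6, -0.1]
gripper_width: -0.0001
t: 17.4
eef_pos: [0.4501, 0.1143, 0.1893]
tcp_rot: [-0.488, -0.504, 0.511, -0.498]
force: [-0.1, 0.1, -0.4]
gripper_width: -0.0002
t 17.40 tcp [450.1 114.3 189.3] F [-0.1  0.1 -0.4] w -0.2 j [ 0.67  0.06 -0.47 -0.01 -1.07  0.91]
shift cm [3.9  1.   0.02] turn [ 2.6  0.5 26.7]
tool x [-0.03 -0.02 -1.  ] y [ 1.    0.   -0.03] z [ 0.   -1.    0.02]
```

```bash
python3 -m creep '[[[0,1.5,0.8,0,0.9,0.2,9],[0,1,0.2,0,0.9,0.2,9],[0,1,0,0,0.8,0.1,8.7],[0,0,0,0,0,0,0]]]'
python3 g.py 459 113.5 125 267.8 25 -2.2
```

```text
t: 17.9
eef_pos: [0.4701, 0.1137, 0.1638]
tcp_rot: [0.592, 0.381, -0.405, 0.584]
force: [-0.5, -0.6, -0.7]
gripper_width: 0.0001
t 17.90 tcp [470.1 113.7 163.8] F [-0.5 -0.6 -0.7] w 0.1 j [ 0.81 -0.11 -1.    0.64 -0.51  0.18]
shift cm [ 3.16 -2.51  0.02] turn [0.4 0.4 2.5]
tool x [ 0.38 -0.02 -0.92] y [ 0.92 -0.03  0.38] z [-0.04 -1.    0.01]
```

```bash
python3 -m creep '[[[0,0,-0.6,0,0.2,0.2,-6],[0,0,-0.6,0,0,0,-5],[0,0,0,0,0,0,0]]]'
python3 g.py 459 113.5 110 267.8 12 -2.2
```

```text
t: 18.27
eef_pos: [0.4547, 0.1158, 0.1568]
tcp_rot: [0.55, 0.442, -0.461, 0.537]
force: [-0.4, -0.1, -0.0]
gripper_width: 0.0002
t 18.27 tcp [454.7 115.8 156.8] F [-0.4 -0.1 -0. ] w 0.2 j [ 0.78 -0.03 -0.75  0.2  -0.74  0.61]
shift cm [ 4.68 -0.43  0.2 ] turn [0.4 0.1 1.4]
tool x [ 0.18 -0.01 -0.98] y [ 0.98 -0.03  0.18] z [-0.03 -1.    0.  ]
```

```bash
python3 -m creep '[[[0,2.3,-0.2,0.1,0,0,0.7],[0,2.3,-0.2,0.1,0,0,0.7],[0,0,0,0,0,0,0]]]'
python3 g.py 459 113.5 80 267.8 12 -2.2
```

```text
t: 18.65
eef_pos: [0.4589, 0.1142, 0.1087]
tcp_rot: [0.556, 0.436, -0.455, 0.542]
force: [-0.8, 0.8, 0.2]
gripper_width: -0.0002
t 18.65 tcp [458.9 114.2 108.7] F [-0.8  0.8  0.2] w -0.2 j [ 0.78  0.03 -0.86  0.29 -0.55  0.52]
shift cm [ 2.81 -0.58  0.06] turn [0.3 0.  0. ]
tool x [ 0.21 -0.01 -0.98] y [ 0.98 -0.03  0.21] z [-0.03 -1.    0.  ]
```

```bash
python3 -m creep '[[[0,1.0,-0.3,0,0,0,-2],[0,1.0,-0.2,0,0,0,-2],[0,0.8,-0.1,0,0,0,0]]]'
python3 g.py 462 113.5 68 267.8 8 -2.2
```

```text
t: 19.02
eef_pos: [0.4581, 0.1155, 0.0816]
tcp_rot: [0.541, 0.456, -0.472, 0.526]
force: [0.3, 0.3, 1.3]
gripper_width: -0.0001
t 19.02 tcp [458.1 115.5  81.6] F [0.3 0.3 1.3] w -0.1 j [ 0.74  0.11 -0.8   0.18 -0.57  0.65]
shift cm [1.4  0.2  0.19] turn [ 0.4 -0.1  0. ]
tool x [ 0.14 -0.   -0.99] y [ 0.99 -0.03  0.14] z [-0.03 -1.   -0.  ]
```

```bash
python3 -m creep '[[[0,0.9,0.1,0.1,0.4,0,0],[0,0.6,0.15,0.1,0,0,0]]]'
python3 -m creep '[[[0,0.13,0.22,0,0,0,0]]]'
python3 -m creep '[[[0,0.13,0.22,0,0,0,0]]]'
python3 -m creep '[[[0,0.13,0.22,0,0,0,0]]]'
python3 g.py 472 113.5 64 267.8 8 -2.2
```

```text
t: 19.27
eef_pos: [0.4626, 0.1135, 0.0668]
tcp_rot: [0.544, 0.454, -0.473, 0.524]
force: [-1.2, 0.1, 1.0]
gripper_width: 0.0
t: 19.4
eef_pos: [0.4644, 0.113, 0.0652]
tcp_rot: [0.543, 0.454, -0.474, 0.524]
force: [-4.9, 3.0, -0.2]
gripper_width: 0.0002
t: 19.52
eef_pos: [0.4666, 0.1129, 0.0641]
tcp_rot: [0.543, 0.454, -0.474, 0.524]
force: [-2.9, 1.9, 1.7]
gripper_width: 0.0002
t: 19.65
eef_pos: [0.4685, 0.1125, 0.0631]
tcp_rot: [0.543, 0.454, -0.474, 0.524]
force: [-13.6, 3.7, 9.0]
gripper_width: -0.0001
t 19.65 tcp [468.5 112.5  63.1] F [-13.6   3.7   9. ] w -0.1 j [ 0.72  0.16 -0.81  0.19 -0.51  0.65]
shift cm [-0.04  0.36 -0.12] turn [-0.1 -0.1  0. ]
tool x [ 0.14 -0.   -0.99] y [ 0.99 -0.04  0.14] z [-0.04 -1.   -0.  ]
```

```bash
python3 -m creep '[[[0,0.08,0.18,0,0,0,0]]]'
python3 -m creep '[[[0,0.08,0.18,0,0,0,0]]]'
python3 -m creep '[[[0,0.1,0.2,0,0,0,0]]]'
python3 g.py 472 113.5 64 267.8 8 -2.2
```

```text
t: 19.77
eef_pos: [0.4687, 0.1115, 0.0621]
tcp_rot: [0.542, 0.454, -0.475, 0.523]
force: [-20.0, 7.2, 10.3]
gripper_width: 0.0001
t: 19.9
eef_pos: [0.4686, 0.1105, 0.061]
tcp_rot: [0.541, 0.454, -0.477, 0.523]
force: [-16.9, 5.3, 9.3]
gripper_width: -0.0
t: 20.02
eef_pos: [0.4686, 0.1094, 0.0598]
tcp_rot: [0.54, 0.454, -0.478, 0.522]
force: [-18.6, 5.7, 10.6]
gripper_width: -0.0003
t 20.02 tcp [468.6 109.4  59.8] F [-18.6   5.7  10.6] w -0.3 j [ 0.71  0.17 -0.8   0.19 -0.52  0.66]
shift cm [-0.38  0.37 -0.43] turn [-0.2  0.2  0.5]
tool x [ 0.13 -0.01 -0.99] y [ 0.99 -0.04  0.13] z [-0.04 -1.    0.  ]
```

```bash
python3 -m creep '[[[0,0,-1,-0.1,0,0,0],[0,-1,-1.5,-0.1,0,0,0],[0,-4.5,0,0,0,0,0],[0,-4.5,0,0,0,0,0],[0,0,0,0,0,0,0]]]'
python3 cl.py
python3 g.py 472 113.5 64 267.8 8 -2.2
python3 - <<'E'
from h import *
d=cam('wrist'); s=cam('side'); c=cam('scene')
A=cv2.resize(d['pixels'],(400,300)); B=cv2.resize(s['pixels'][170:300,215:350],(390,300))
cv2.imwrite('pics/8.png',np.hstack([A,B])[...,::-1])
E
```

```text
t: 20.65
eef_pos: [0.4296, 0.1129, 0.1585]
tcp_rot: [0.54, 0.454, -0.478, 0.523]
force: [-0.5, -0.4, -0.8]
gripper_width: -0.0003
near 912 t [-26.   25.8] [(65, np.float64(83.8)), (70, np.float64(84.1)), (95, np.float64(79.0))]
far few 0
left 569 t [-26.   15.9] [(95, np.float64(104.1))]
right 579 t [-26.1  15.1] [(95, np.float64(103.6))]
t 20.70 tcp [428.8 112.2 156.7] F [-0.4 -0.   0.2] w 0.0 j [ 0.79 -0.04 -0.73  0.14 -0.81  0.64]
shift cm [ 9.75  3.08 -0.36] turn [-0.2  0.3  0.6]
tool x [ 0.13 -0.01 -0.99] y [ 0.99 -0.04  0.13] z [-0.04 -1.    0.01]
```

View pics/8.png

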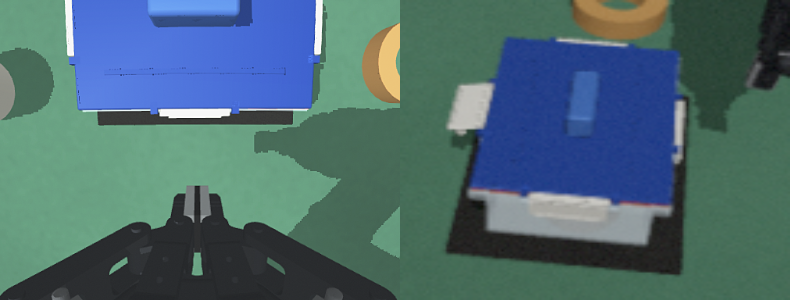

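```bash
cat > pf.py <<'E'
from h import *; import sys
c0=np.array([561.2,109.6])/1000; a=np.radians(-2.2); X=np.array([np.cos(a),np.sin(a)]); Y=np.array([-X[1],X[0]])
for cn in sys.argv[1].split(','):
  d=cam(cn); C=cloud(d); px=d['pixels'].astype(int)
  grey=(px.max(2)-px.min(2)<50)&(px.min(2)>60)&(d['z_map']>0)
  u=(C[...,:2]-c0)@X*1000; v=(C[...,:2]-c0)@Y*1000; z=C[...,2]*1000
  for n,r,t,o in(('near',-u,v,77),('far',u,v,77),('left',v,u,102),('right',-v,u,102)):
    m=grey&(abs(t)<27)&(r>o-1)&(r<o+14)&(z>56)&(z<100)
    b=[(k,int(q.sum()),np.round(np.median(r[q]),1)) for k in range(58,100,4) for q in [m&(abs(z-k)<2)] if q.sum()>3]
    print(cn,n,b)
E
python3 pf.py wrist,scene,side | tr -d '\n' | sed 's/np.float64//g; s/wrist/\nwrist/g; s/scene/\nscene/g; s/side/\nside/g'
```

```text
wrist near [(66, 60, (84.0)), (70, 70, (83.4)), (94, 758, (79.2))]
wrist far []
wrist left [(94, 523, (104.1)), (98, 6, (101.7))]
wrist right [(94, 516, (103.9)), (98, 5, (103.1))]
scene near [(90, 20, (81.6)), (94, 24, (78.9))]
scene far [(90, 31, (87.6)), (94, 119, (82.9)), (98, 14, (77.5))]
scene left [(62, 6, (103.2)), (66, 15, (103.3)), (70, 7, (102.4)), (74, 5, (102.9)), (78, 9, (102.9)), (82, 6, (103.2)), (86, 6, (103.2)), (90, 22, (102.7)), (94, 10, (102.5))]
scene right [(90, 22, (108.1)), (94, 32, (104.7))]
side near [(90, 9, (79.4)), (94, 34, (78.8))]
side far [(90, 5, (89.3)), (94, 77, (84.4)), (98, 24, (78.7))]
side left [(66, 35, (107.6)), (70, 27, (107.3)), (74, 26, (107.1)), (78, 18, (107.8)), (82, 27, (107.8)), (86, 27, (107.5)), (90, 36, (107.3)), (94, 56, (105.2))]
side right [(90, 6, (105.9)), (94, 22, (103.3))]
```

```bash
python3 -m creep '[[[0,-3,0,0,0,0,-8],[0,-1.5,4,0,0,0,0],[0,0,6,0,0,0,0],[0,0,6,0,0,0,0],[0,0,6,0,0,0,0]]]'
python3 g.py 668 105.6 190 267.8 25 177.8
```

```text
t: 21.62
eef_pos: [0.6443, 0.0992, 0.1879]
tcp_rot: [-0.498, -0.494, 0.521, -0.487]
force: [-0.3, 0.7, 1.2]
gripper_width: 0.0002
t 21.62 tcp [644.3  99.2 187.9] F [-0.3  0.7  1.2] w 0.2 j [ 0.45  0.37 -0.08  0.   -1.16  1.08]
shift cm [-0.29  2.33 -0.73] turn [ -0.2   0.9 -23.3]
tool x [-0.03 -0.02 -1.  ] y [ 1.   -0.04 -0.03] z [-0.04 -1.    0.02]
```

```bash
python3 -m creep '[[[0,1.5,2.3,-0.7,0,0.3,-8],[0,1.5,0,0,0,0.3,-8],[0,1,0,0,0,0.3,-7.5],[0,0,0,0,0,0,0]]]'
python3 g.py 664 105.6 120 267.8 25 177.8
```

```text
t: 22.12
eef_pos: [0.6642, 0.1031, 0.1363]
tcp_rot: [-0.385, -0.591, 0.611, -0.359]
force: [0.1, 0.1, -0.5]
gripper_width: 0.0002
t 22.12 tcp [664.2 103.1 136.3] F [ 0.1  0.1 -0.5] w 0.2 j [ 0.34  0.7   0.36 -0.17 -1.66  1.2 ]
shift cm [ 1.48  0.7  -0.26] turn [-0.5  0.1  1.5]
tool x [-0.45  0.02 -0.89] y [ 0.89 -0.04 -0.45] z [-0.05 -1.    0.  ]
```

```bash
python3 -m creep '[[[0,1.5,0.7,-0.25,0,0,0.7],[0,1.2,0.6,0,0,0,0.5],[0,1.2,0.6,0,0,0,0],[0,1.2,0.6,0,0,0,0]]]'
python3 g.py 660 105.6 70 267.8 25 177.8
```

```text
t: 22.62
eef_pos: [0.6657, 0.105, 0.0779]
tcp_rot: [-0.392, -0.586, 0.606, -0.368]
force: [-0.1, -0.2, 0.8]
gripper_width: -0.0001
t 22.62 tcp [665.7 105.   77.9] F [-0.1 -0.2  0.8] w -0.1 j [ 0.35  0.73  0.28 -0.16 -1.53  1.21]
shift cm [ 0.96 -0.19 -0.04] turn [-0.5  0.1 -0. ]
tool x [-0.42  0.01 -0.91] y [ 0.91 -0.04 -0.42] z [-0.04 -1.    0.01]
```

```bash
python3 -m creep '[[[0,0.5,-0.1,0,0,0,0],[0,0.45,-0.1,0,0,0,0]]]'
python3 -m creep '[[[0,0.18,-0.14,0,0,0,0]]]'
python3 -m creep '[[[0,0.18,-0.14,0,0,0,0]]]'
python3 -m creep '[[[0,0.18,-0.14,0,0,0,0]]]'
python3 g.py 650 105.6 64 267.8 25 177.8
```

```text
t: 22.88
eef_pos: [0.6597, 0.1052, 0.0696]
tcp_rot: [-0.392, -0.586, 0.606, -0.368]
force: [0.6, -0.2, 0.9]
gripper_width: 0.0001
t: 23.0
eef_pos: [0.6576, 0.1053, 0.0687]
tcp_rot: [-0.393, -0.586, 0.606, -0.368]
force: [0.4, 0.7, 0.2]
gripper_width: 0.0002
t: 23.12
eef_pos: [0.6558, 0.1055, 0.068]
tcp_rot: [-0.393, -0.586, 0.606, -0.368]
force: [1.6, -0.2, -1.2]
gripper_width: 0.0002
t: 23.25
eef_pos: [0.655, 0.1055, 0.0675]
tcp_rot: [-0.394, -0.585, 0.605, -0.369]
force: [6.2, -1.2, 0.5]
gripper_width: -0.0
t 23.25 tcp [655.  105.5  67.5] F [ 6.2 -1.2  0.5] w -0.0 j [ 0.36  0.72  0.24 -0.16 -1.49  1.21]
shift cm [ 0.52 -0.31  0.01] turn [-0.4  0.1 -0.3]
tool x [-0.42  0.01 -0.91] y [ 0.91 -0.04 -0.42] z [-0.04 -1.    0.01]
```

```bash
python3 -m creep '[[[0,0.2,-0.12,0,0,0,0]]]'
python3 -m creep '[[[0,0.2,-0.14,0,0,0,0]]]'
python3 -m creep '[[[0,0.22,-0.16,0,0,0,0]]]'
python3 -m creep '[[[0,0.22,-0.16,0,0,0,0]]]'
python3 g.py 650 105.6 64 267.8 25 177.8
```

```text
t: 23.38
eef_pos: [0.6548, 0.1055, 0.0671]
tcp_rot: [-0.395, -0.584, 0.604, -0.371]
force: [5.6, -0.5, 3.8]
gripper_width: -0.0001
t: 23.5
eef_pos: [0.6546, 0.1056, 0.0671]
tcp_rot: [-0.396, -0.584, 0.603, -0.372]
force: [6.8, -1.4, 3.8]
gripper_width: -0.0001
t: 23.62
eef_pos: [0.6546, 0.1056, 0.0671]
tcp_rot: [-0.398, -0.583, 0.602, -0.374]
force: [7.4, -1.7, 3.9]
gripper_width: 0.0
t: 23.75
eef_pos: [0.6546, 0.1056, 0.0671]
tcp_rot: [-0.4, -0.582, 0.601, -0.375]
force: [7.3, -1.3, 4.3]
gripper_width: -0.0001
t 23.75 tcp [654.6 105.6  67.1] F [ 7.3 -1.3  4.3] w -0.1 j [ 0.36  0.71  0.22 -0.16 -1.46  1.21]
shift cm [ 0.47 -0.3   0.02] turn [-0.3  0.1 -1.5]
tool x [-0.4   0.01 -0.92] y [ 0.92 -0.04 -0.4 ] z [-0.04 -1.    0.  ]
```

```bash
python3 -m creep '[[[0,0.3,-0.22,0,0,0,-0.7]]]'
python3 -m creep '[[[0,0.36,-0.26,0,0,0,-0.7]]]'
python3 -m creep '[[[0,0.4,-0.28,0,0,0,-0.7]]]'
python3 g.py 650 105.6 64 267.8 25 177.8
```

```text
t: 23.88
eef_pos: [0.6542, 0.1056, 0.0668]
tcp_rot: [-0.398, -0.583, 0.601, -0.374]
force: [8.9, -1.3, 3.2]
gripper_width: 0.0
t: 24.0
eef_pos: [0.6533, 0.1056, 0.0662]
tcp_rot: [-0.396, -0.585, 0.602, -0.372]
force: [8.2, -1.8, 4.2]
gripper_width: -0.0002
t: 24.12
eef_pos: [0.6515, 0.1057, 0.0653]
tcp_rot: [-0.394, -0.586, 0.603, -0.37]
force: [5.1, -0.1, 3.5]
gripper_width: -0.0001
t 24.12 tcp [651.5 105.7  65.3] F [ 5.1 -0.1  3.5] w -0.1 j [ 0.36  0.72  0.23 -0.16 -1.48  1.22]
shift cm [ 0.18 -0.08  0.02] turn [-0.2 -0.  -0.5]
tool x [-0.42  0.02 -0.91] y [ 0.91 -0.04 -0.42] z [-0.04 -1.    0.  ]
```

Past the click (force fell). Now small inward steps to the stop.

```bash
python3 -m creep '[[[0,0.15,-0.22,0,0,0,0]]]'
python3 -m creep '[[[0,0.12,-0.22,0,0,0,0]]]'
python3 -m creep '[[[0,0.12,-0.25,0,0,0,0]]]'
python3 -m creep '[[[0,0.12,-0.28,0,0,0,0]]]'
python3 g.py 650 105.6 64 267.8 25 177.8
```

```text
t: 24.25
eef_pos: [0.6502, 0.1058, 0.0653]
tcp_rot: [-0.396, -0.586, 0.603, -0.371]
force: [5.4, -1.7, -2.2]
gripper_width: -0.0002
t: 24.38
eef_pos: [0.6501, 0.1058, 0.0653]
tcp_rot: [-0.397, -0.585, 0.601, -0.372]
force: [10.2, -2.1, -3.2]
gripper_width: -0.0002
t: 24.5
eef_pos: [0.6501, 0.1058, 0.0654]
tcp_rot: [-0.399, -0.583, 0.6, -0.374]
force: [10.4, -0.6, -3.2]
gripper_width: 0.0
t: 24.62
eef_pos: [0.6502, 0.1058, 0.0655]
tcp_rot: [-0.402, -0.582, 0.599, -0.376]
force: [11.5, -2.8, -4.8]
gripper_width: -0.0002
t 24.62 tcp [650.2 105.8  65.5] F [11.5 -2.8 -4.8] w -0.2 j [ 0.36  0.7   0.2  -0.16 -1.45  1.22]
shift cm [0.14 0.04 0.02] turn [-0.2 -0.1 -1.7]
tool x [-0.39  0.02 -0.92] y [ 0.92 -0.04 -0.4 ] z [-0.04 -1.   -0.  ]
```

```bash
python3 -m creep '[[[0,0.2,-0.38,0,0,0,-0.7]]]'
python3 -m creep '[[[0,0.2,-0.42,0,0,0,-0.7]]]'
python3 -m creep '[[[0,0,1,0,0,0,0],[0,-1,2.5,0,0,0,0],[0,-4.5,0,0,0,0,0],[0,-3,0,0,0,0,0],[0,0,0,0,0,0,0]]]'
python3 pf.py wrist,scene,side | tr -d '\n' | sed 's/np.float64//g; s/wrist/\nwrist/g; s/scene/\nscene/g; s/side/\nside/g'
python3 g.py 650 105.6 64 267.8 25 177.8
python3 - <<'E'
from h import *
d=cam('wrist'); s=cam('side'); c=cam('scene')
A=cv2.resize(c['pixels'][140:280,240:400],(400,350)); B=cv2.resize(s['pixels'][170:300,215:350],(390,350))
cv2.imwrite('pics/9.png',np.hstack([A,B])[...,::-1])
E
```

```text
t: 24.75
eef_pos: [0.65, 0.1058, 0.0654]
tcp_rot: [-0.401, -0.583, 0.599, -0.375]
force: [16.2, -2.8, -3.3]
gripper_width: -0.0002
t: 24.88
eef_pos: [0.65, 0.1059, 0.0654]
tcp_rot: [-0.401, -0.584, 0.599, -0.374]
force: [16.3, -2.9, -5.7]
gripper_width: 0.0
t: 25.5
eef_pos: [0.7146, 0.1027, 0.1284]
tcp_rot: [-0.398, -0.585, 0.601, -0.371]
force: [-0.5, 0.2, -0.1]
gripper_width: 0.0002

wrist near []
wrist far [(66, 102, (82.5)), (70, 50, (81.3)), (74, 40, (81.5)), (78, 35, (81.6)), (82, 33, (81.8)), (86, 34, (82.0)), (90, 27, (82.3)), (94, 35, (81.8))]
wrist left []
wrist right []
scene near []
scene far []
scene left []
scene right []
side near [(90, 5, (77.1)), (94, 40, (78.9))]
side far [(90, 4, (78.4)), (94, 29, (78.3))]
side left [(66, 35, (107.5)), (70, 29, (107.5)), (74, 18, (107.6)), (78, 25, (107.9)), (82, 27, (107.8)), (86, 26, (107.9)), (90, 44, (107.5)), (94, 54, (105.1))]
side right [(90, 4, (104.0)), (94, 20, (103.5))]t 25.65 tcp [712.7 102.8 125.9] F [0.4 0.5 0.1] w 0.3 j [ 0.33  0.77  0.46 -0.15 -1.66  1.21]
shift cm [ 8.23 -3.16 -0.01] turn [-0.3 -0.1 -0.6]
tool x [-0.41  0.02 -0.91] y [ 0.91 -0.04 -0.41] z [-0.04 -1.   -0.  ]
```

View pics/9.png

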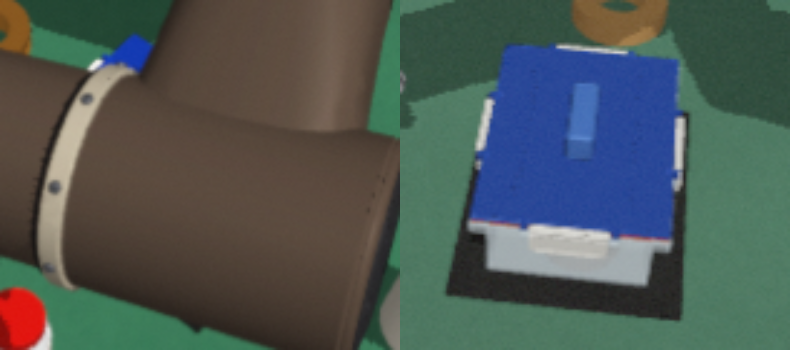

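```bash
python3 -m creep '[[[0,-3,0,0,0,0,8.3],[0,-3,0,0,0,0,8.3],[0,-1,-5,3,0,0,8.3],[0,0,-5,3.5,0,0,0],[0,0,-5,3.5,0,0,0]]]'
python3 -m creep '[[[0,0,-2,5,10.2,0,0],[0,0,0,3,10.2,0,0],[0,0,0,0,10.2,0,0],[0,0,0,0,10.2,0,0],[0,0,0,0,10.2,0,0]]]'
python3 -m creep '[[[0,0,0,0,10.2,0,0],[0,0,0,0,10.2,0,0],[0,0,0,0,10.2,0,0],[0,0,0,0,8,0,0],[0,0,0,0,0,0,0]]]'
python3 g.py 552 -80 140 177.8 25 87.8
```

```text
t: 26.42
eef_pos: [0.5816, 0.0103, 0.1901]
tcp_rot: [-0.509, -0.488, 0.511, -0.491]
force: [0.0, -0.5, 0.7]
gripper_width: -0.0
t: 27.05
eef_pos: [0.5448, -0.0724, 0.1914]
tcp_rot: [0.674, 0.212, -0.674, 0.215]
force: [0.5, 0.2, 0.4]
gripper_width: 0.0003
t: 27.68
eef_pos: [0.5419, -0.0725, 0.1901]
tcp_rot: [-0.706, 0.031, 0.707, 0.028]
force: [0.2, -0.7, 0.4]
gripper_width: -0.0002
t 27.68 tcp [541.9 -72.5 190.1] F [ 0.2 -0.7  0.4] w -0.2 j [ 0.23  0.18 -0.33  0.   -1.06 -0.31]
shift cm [ 5.01  0.64 -1.08] turn [ -2.6  -0.5 -25.2]
tool x [-0. -0. -1.] y [-0.08 -1.    0.  ] z [-1.    0.08  0.  ]
```

```bash
python3 -m creep '[[[0,2,0.6,-1,-0.9,0,-8.4],[0,2,0.5,0,-0.9,0,-8.4],[0,1.5,1.5,0,-0.8,0,-8.4],[0,0,0,0,0,0,0]]]'
python3 g.py 556 -10 64 177.8 25 87.8
python3 pf.py wrist,wrist | tr -d '\n' | sed 's/np.float64//g; s/wrist/\nwrist/g; s/scene/\nscene/g; s/side/\nside/g'
```

```text
t: 28.18
eef_pos: [0.5519, -0.0896, 0.1296]
tcp_rot: [0.697, 0.152, -0.682, -0.163]
force: [0.1, -0.5, 0.5]
gripper_width: 0.0
t 28.18 tcp [551.9 -89.6 129.6] F [ 0.1 -0.5  0.5] w 0.0 j [-0.15  0.35 -0.14 -0.49 -1.17  0.35]
shift cm [ 9.37 -4.33 -0.14] turn [ 1.4 -0.4  0.8]
tool x [ 0.02  0.43 -0.9 ] y [-0.01 -0.9  -0.43] z [-1.    0.02 -0.02]

wrist near []
wrist far []
wrist left []
wrist right [(66, 12, (108.4)), (70, 16, (107.6)), (74, 15, (107.6)), (78, 13, (107.3)), (82, 12, (107.3)), (86, 12, (107.3)), (90, 4, (107.3))]
wrist near []
wrist far []
wrist left []
wrist right [(66, 12, (108.3)), (70, 19, (108.0)), (74, 14, (107.3)), (78, 11, (107.4)), (82, 12, (107.2)), (86, 9, (107.6)), (90, 6, (107.2))]
```

```bash
python3 -m creep '[[[0,-2.5,0,0,0,0,8.2],[0,-2.5,-1,1,0,0,8.2],[0,-2,-3,2,0,0,8.2],[0,0,-5,3.5,0,0,0],[0,0,-5,3.5,0,0,0]]]'
python3 -m creep '[[[0,0,-5,2,10.2,0,0],[0,0,0,0,10.2,0,0],[0,0,0,0,10.2,0,0],[0,0,0,0,10.2,0,0],[0,0,0,0,10.2,0,0]]]'
python3 -m creep '[[[0,0,0,0,10.2,0,0],[0,0,0,0,10.2,0,0],[0,0,0,0,10.2,0,0],[0,0,0,0,8,0,0],[0,0,0,0,0,0,0]]]'
python3 g.py 440 114 180 87.8
python3 pf.py wrist,wrist | tr -d '\n' | sed 's/np.float64//g; s/wrist/\nwrist/g; s/scene/\nscene/g; s/side/\nside/g'
```

```text
t: 28.9
eef_pos: [0.4547, 0.0367, 0.2097]
tcp_rot: [0.72, -0.001, -0.694, -0.001]
force: [-0.2, 1.0, -0.4]
gripper_width: 0.0
t: 29.52
eef_pos: [0.4341, 0.0918, 0.2162]
tcp_rot: [0.658, -0.286, -0.626, -0.306]
force: [0.6, -1.0, -0.2]
gripper_width: 0.0001
t: 30.15
eef_pos: [0.4329, 0.0983, 0.2221]
tcp_rot: [0.522, -0.471, -0.494, -0.512]
force: [0.2, -0.5, 0.7]
gripper_width: -0.0001
t 30.15 tcp [432.9  98.3 222.1] F [ 0.2 -0.5  0.7] w -0.1 j [ 0.7  -0.08 -0.55  0.04 -1.04 -2.26]
shift cm [ 4.27 -0.47  1.5 ] turn [4.1 0.8 4. ]
tool x [ 0.07  0.01 -1.  ] y [-1.   -0.03 -0.07] z [-0.03  1.    0.01]

wrist near [(66, 69, (83.4)), (70, 140, (82.6)), (74, 98, (82.1)), (78, 98, (82.0)), (82, 109, (81.9)), (86, 103, (81.8)), (90, 110, (81.8)), (94, 384, (79.6)), (98, 7, (78.8))]
wrist far [(94, 27, (78.8))]
wrist left [(94, 113, (104.2))]
wrist right [(94, 149, (103.8))]
wrist near [(66, 74, (83.4)), (70, 134, (82.5)), (74, 102, (82.1)), (78, 98, (82.1)), (82, 100, (82.0)), (86, 110, (81.9)), (90, 111, (81.8)), (94, 376, (79.6)), (98, 8, (80.3))]
wrist far [(94, 28, (79.0))]
wrist left [(94, 109, (104.3))]
wrist right [(94, 146, (103.9))]
```

```bash
python3 w.py
python3 - <<'E'
from m import *
for n,f in(('scene','a'),('side','b')):
  c=cam(n); old=np.load(f+'.npz')
  for C,z,t in((old['c'],old['z'],'old'),(cloud(c),c['z_map'],'new')):
    X,Y,Z=C[...,0],C[...,1],C[...,2]; k=z>0
    for nm,g in(('mug',k&(Y>.3)&(Y<.45)&(X>.45)&(X<.6)&(Z>.085)&(Z<.105)),('jar',k&(Y>.06)&(Y<.18)&(X>.72)&(X<.85)&(Z>.075)&(Z<.1)),('tape',k&(Y<-.07)&(Y>-.21)&(X>.46)&(X<.62)&(Z>.024)&(Z<.036))):
      print(n,t,nm,rect(C[g])[0] if g.sum()>20 else 'hidden')
E
```

```text
lid z 0.09630769790309612 [0.09512563 0.09750767]
lid (array([558.3, 110.6]), array([209.6, 155.2]), 88.4, 9859)
slope [0.003  0.0009]
red (array([485. , 111.9]), array([198.8,   2.2]), 87.9, 220)
[[489.0, 211.0], [489.0, 211.0], [488.0, 207.0], [488.0, 195.0], [485.0, 144.0], [482.0, 69.0], [481.0, 25.0], [481.0, 16.0], [481.0, 15.0], [481.0, 14.0], [482.0, 13.0], [483.0, 22.0], [483.0, 34.0], [488.0, 166.0], [489.0, 184.0], [489.0, 200.0]]
scene old mug [521.8 374.9]
scene old jar [778.3 110.5]
scene old tape [ 532.2 -146.2]
scene new mug [521.3 374.8]
scene new jar [778.3 110.4]
scene new tape [ 531.7 -145.7]
side old mug [521.7 380. ]
side old jar [777.3 115.7]
side old tape [ 529.2 -142.3]
side new mug [521.9 379.5]
side new jar [777.7 115.6]
side new tape [ 529.6 -141.5]
```

```bash
python3 -c "
from bench import bot
print(bot.sign_off())"
```

```text
the job is handed in; nothing more can be done
None
```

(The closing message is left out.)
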